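# Shut and lock the craft box with its turn-stud

## Robot

A 6-joint arm with a two-finger parallel gripper is mounted at the origin on the work surface. World frame = base frame: x ahead of the robot, y to its left, z up, the work surface at z = 0. Lengths are in m, angles in rad, forces in N, time in s.
With the tool pointing down it reaches from about 0.3 to 0.775 m from the base axis. Payload 14.6 kg.
Tool frame: the origin (TCP) lies on the mounting face of the last link; the fingertips stand 199 mm ahead of it and the grasp point (between the pads) lies 180 mm ahead of it; z points along the fingers, y is the direction in which the jaws open and shut (so a half turn about z gives the same grasp; the last joint's range is limited). The gripper opens to 94 mm and grips with 3 to 60 N. Pads are 16 mm wide; open, the fingers measure 119 mm over their backs; the gripper's body (75 mm by 177 mm) begins 78 mm behind the grasp point.
Start: joints at [1.257, 0.3, 1.521, -0, 1.321, -0.067], TCP at [0.134, 0.533, 0.405] pointing down, gripper open.
Joint ranges: [-3.03, 3.03], [-0.79, 2.21], [0.23, 2.52], [-1.04, 4.18], [0, 3.07], [-2.55, 2.55]. Speed limits (rad/s): [2.22, 2.22, 2.57, 3.14, 3.14, 3.14].

## Interface

Orientations are given as [roll, pitch, yaw] about the fixed x, y, z axes, in that order (R = Rz(yaw) Ry(pitch) Rx(roll)).
In Python, from station import sensors, vision, job gives the robot as it stands. The module is installed in compiled form; this text tells all that it offers.
- The arm moves only by the tool arm_command, never from a script. Its argument "plan" is one flat list of numbers, 5 for each row, row after row: the closure, from -1 (fully open) to 1 (shut), so that 0 is half open, then the shift along the world's x, y, z scaled (see below), then the turn about the world's z scaled (see below). A call has 1 to 20 rows; each row is the pose to reach, as a shift and turn from the pose commanded when the call began; what a row does not reach only later rows make up. The controller multiplies each number of a shift by 400 mm and each number of a turn by 120 degrees. A row lasts 1/10 s, in which the tool goes at most 50 mm and 8.59 degrees, less where a joint would pass 70% of its speed; a pose out of reach is approached as far as the arm can. A call with a number of a shift or a turn outside -1 to 1 is refused whole. A call with a gripper value outside its range is refused whole. The fingers move at their own pace and stop on an object; "newtons" is the grip in N (left out, the last holds). Time passes only in rows, so rows that repeat a pose let the fingers close. It gives the time, the measured TCP pose, the force and the opening at its end, in the units of the state.
- sensors.get_obs(): the state, without advancing time (a new reading comes with each control period).
- vision.camera(name): name is "side" or "top"; returns the picture (480x640x3 uint8, blue, green, red); there is no depth.
- vision.camera_params(name): a dict with "intrinsics" (3x3 intrinsics, pixels), "k1" (the pictures are not rectified: a ray, as slopes to the right and down, at radius r is drawn at 1 + k1 r^2 times it, then the intrinsics apply), "rvec" (rotation vector, rad) and "tvec" (3), from world to camera coordinates, as OpenCV has them. Camera axes: x right, y down, z forward; pixel columns grow to the right and rows downward; lengths in m; the calibration is good to about 2 mm. A picture is of the moment at which its call begins. camera_params takes no time and is no camera call.
- job.hand_in(): hands the job in, once; it reports no verdict.
Trained networks look in the newest picture that a camera, given by its name, has taken for a name from the list of things; names that differ only in an ending like _2 or _b are one class to them, and where a whole thing is asked for, a point or a joint stands for the part that bears it (a point fixed in the world has none). Each returns a list of dicts, best first, with "confidence" (0 to 1); they miss things now and then, are a little off and sometimes report something else, mostly with a low value. They report only what shows in the picture. A call takes as long as a camera call.
- vision.search_frame(name, camera): "at" ([row, column] in pixels, amid what is visible of it).
- vision.silhouettes(name, camera): "mask" (480x640 bool, what is visible of it) and "at" ([row, column] in pixels, amid what is visible of it).
- vision.pinpoint(name, camera): "at" ([row, column] in pixels: a listed point, or the origin of a listed thing).
The state is a dict: "time_s": time; "qpos": joint angles; "joint_vel": joint speeds; "tau": joint torques, N m; "ee_pos": TCP position; "eef_rot": TCP orientation; "force": force on the tool from outside, world axes, zero at the start; "moment": the same for the moment, N m; "grip_width": finger opening in m.
Only numpy, scipy, OpenCV 4.12 (cv2) and the standard library are available. Lean on these libraries where they do the work, as an engineer would, in place of code of your own. Each camera call takes 0.05 s, during which the arm holds its last target.

## Task

The lesson is over, so shut the plywood craft box: turn the red stud on it until its head lines up with the slot in the yellow lid, then put the lid fully home on the box with the stud standing up through the slot. Then turn the stud about a quarter turn, so that its head lies across the slot and locks the lid down. Leave the tape, glue, straws and scissors where they are.

Things in the scene. Friction and masses are not known exactly. Their poses are not given: they have to be found in the camera images.
- box: open plywood box without its lid, fixed to the table. Outside 140 mm along its x, 220 mm along its y, 78 mm high, walls 10 mm thick. Origin: centre of its underside, z up. A cross divider (along its x, top 64 mm above the table) at y = -45 mm carries the red stud.
- stud (a joint): turn angle of the red stud about the vertical (rad), growing anticlockwise from above. At 0, and equally at 3.14, the head's long way lies along the box's x, in line with the slot of the lid, which can then pass over it (within 0.1 rad); at 1.57 it lies along the box's y, across the slot. Stops at -0.5 and 3.64. Light friction (0.10 N m) keeps it where it is left.
- stud_head (a point): centre of the stud's head, on its turning axis at x = 0, y = -45 mm of the box, 102 mm above the table. The head is a red oblong block 52 mm long, 15 mm wide, 26 mm high (89 to 115 mm above the table) on a round steel neck 14 mm in diameter; axes turn with the head, x along its length.
- lid: loose yellow lid, 0.19 kg, lying right way up: plate 140 (x) by 220 (y) by 8 mm on two cross battens 10 mm high below its ends, which fit inside the box walls with 3.5 mm play. Origin: centre, at the battens' undersides, z up; plate top at z = 18 mm. Home, it rests on the rim with its origin 68 mm above the box's and x, y along the box's; it fits only this way round, 3 mm below the stud's head.
- lid_slot (a point): centre of the slot through the lid, at the plate's top, at x = 0, y = -45 mm, z = 18 mm of the lid; steel-edged, 58 mm long along the lid's x and 20 mm wide along its y. The stud's head passes through it.
- lid_handle (a point): centre of the lid's dark wooden grip bar, at x = 0, y = +30 mm, z = 33 mm of the lid: 80 mm long along the lid's x, 14 mm thick along its y, 30 mm high (18 to 48 mm above the lid's origin).
- tape: bystander: lying roll of yellow tape, 90 mm in diameter, 24 mm high; origin at the centre of its underside.
- glue: bystander: standing white glue bottle with orange cap, 42 mm in diameter, 115 mm high; origin at the centre of its underside.
- straws: bystander: banded bundle of striped paper straws, 200 mm long along its y, 34 mm wide, 18 mm high; origin at the centre of its underside.
- scissors: bystander: green-handled scissors lying flat, 150 mm long along their x, 10 mm high; origin on the table below the pivot.

How it is judged:
By the outcome, as a careful person would: the job done as asked, in the order asked, and still so for the second after the job is handed in, with the robot touching nothing.
It also fails if it takes over 72 s, if anything falls off the work surface, if the arm or the gripper's body presses on something with over 40 N, if the wrist force passes 120 N, or if a joint passes its speed limit or range.

## Working session

There is one attempt and no reset: what is moved stays moved. The work goes in short steps, Python scripts to look and compute and a tool call to move; the robot and the scene stay as the last step left them, time stands still between calls to the robot, and variables do not carry over. Pictures are saved under pics/ and viewed, and the job is handed in when it is done.

Besides the shell and the picture viewer there is one more tool, called after "Call:" as name(argument=value, ...), one argument or row to a line, values as JSON. arm_command: Moves the arm, as the interface text tells. Its arguments: {"type":"object","properties":{"plan":{"type":"array"},"newtons":{"type":"number"}},"required":["plan"]}

```bash
mkdir -p pics; cat > h.py <<'E'
import numpy as np, cv2
from station import sensors, vision, job
def P(c):
    p=vision.camera_params(c); K=np.array(p["intrinsics"],float); R=cv2.Rodrigues(np.array(p["rvec"],float))[0]; t=np.array(p["tvec"],float).ravel()
    return K,float(p["k1"]),R,t
def proj(c,X):
    K,k1,R,t=P(c); Y=np.atleast_2d(X)@R.T+t; s=Y[:,:2]/Y[:,2:]; r2=(s**2).sum(1,keepdims=True); s=s*(1+k1*r2)
    return s@K[:2,:2].T+K[:2,2]   # col,row
def ray(c,rc):
    K,k1,R,t=P(c); d=np.linalg.solve(K,np.array([rc[1],rc[0],1.]))[:2]; s=d.copy()
    for _ in range(30): s=d/(1+k1*(s@s))
    return -R.T@t, R.T@np.array([s[0],s[1],1.])
def atz(c,rc,z):
    o,d=ray(c,rc); return o+d*(z-o[2])/d[2]
def tri(a,b):
    o1,d1=ray("top",a); o2,d2=ray("side",b); d1/=np.linalg.norm(d1); d2/=np.linalg.norm(d2)
    s=np.linalg.lstsq(np.c_[d1,-d2],o2-o1,rcond=None)[0]; p,q=o1+s[0]*d1,o2+s[1]*d2
    return (p+q)/2, np.linalg.norm(p-q)
E
python3 - <<'E'
from h import *
for c in("top","side"):
    cv2.imwrite(f"pics/a_{c}.png",vision.camera(c)); print(c,P(c)[2].T@-P(c)[3])
o=sensors.get_obs(); print(o["time_s"],o["ee_pos"],o["eef_rot"],o["grip_width"])
for n in["stud_head","lid_slot","lid_handle","lid","box"]:
    r={}
    for c in("top","side"):
        r[c]=vision.pinpoint(n,c)[:2]; print(n,c,[(np.round(x["at"],1),round(x["confidence"],2)) for x in r[c]])
    if r["top"] and r["side"]: print(tri(r["top"][0]["at"],r["side"][0]["at"]))
E
```

```text
top [ 0.54040894 -0.0100478   1.42780536]
side [ 0.04723498 -0.85287627  1.20620526]
0.1 [0.13436406 0.53331293 0.40415104] [-3.14058952e+00 -5.55104520e-05  2.89478160e+00] 0.09375988056205214
stud_head top [(array([285.2, 427.4]), 0.74)]
stud_head side [(array([323.1, 347.3]), 0.7), (array([192.7, 205.5]), 0.54)]
(array([ 0.551515  , -0.24413697,  0.09864666]), np.float64(0.002284231773134637))
lid_slot top [(array([299.6, 269. ]), 0.83)]
lid_slot side []
lid_handle top [(array([290.6, 236.2]), 0.81)]
lid_handle side [(array([236.5, 249. ]), 0.81), (array([258.8, 261.5]), 0.67)]
(array([0.52626937, 0.18788708, 0.02469801]), np.float64(0.00700743499026297))
lid top [(array([290. , 254.6]), 0.88)]
lid side []
box top [(array([286.7, 401.9]), 0.92)]
box side [(array([339.2, 335. ]), 0.94)]
(array([ 0.54851071, -0.20366219, -0.01682779]), np.float64(0.00021331271138361218))
```

View pics/a_top.png

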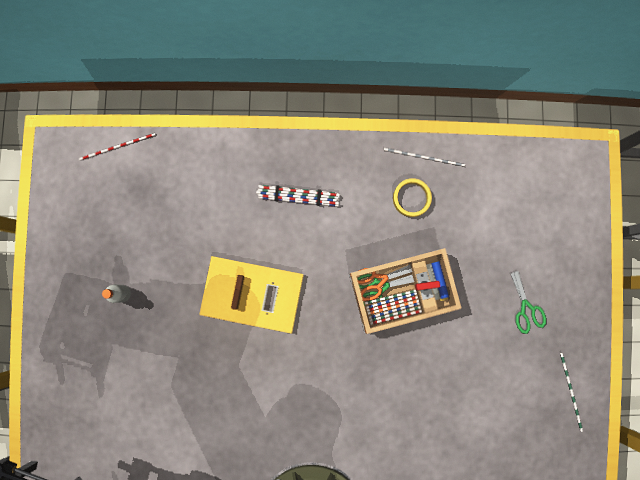

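View pics/a_side.png

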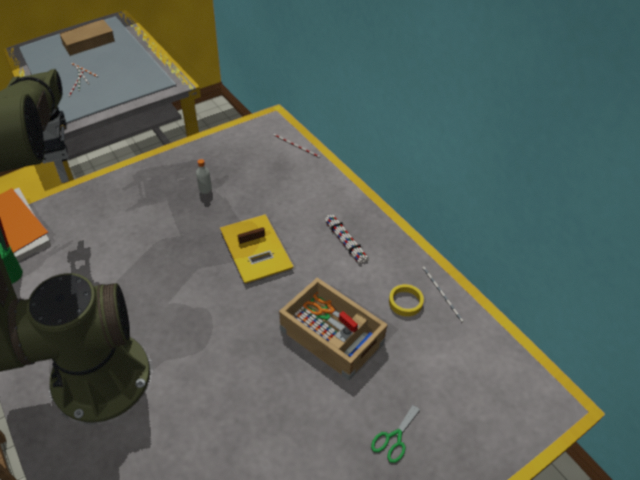

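```bash
cat > fit.py <<'E'
from h import *
from scipy.optimize import minimize
def hullmask(c,pts,S=4):
    p=proj(c,pts); h=cv2.convexHull(np.round((p+0.5)*S*16-8).astype(np.int32).reshape(-1,1,2))
    m=np.zeros((480*S,640*S),np.uint8); cv2.fillPoly(m,[h],1,shift=4); 
    return cv2.resize(m.astype(np.float32),(640,480),interpolation=cv2.INTER_AREA)
def blk(lx,ly,z0,z1,cx=0,cy=0):
    return np.array([[cx+i*lx/2,cy+j*ly/2,z] for i in(-1,1) for j in(-1,1) for z in(z0,z1)])
def place(pts,p,z=0):
    c,s=np.cos(p[2]),np.sin(p[2]); return pts@np.array([[c,-s,0],[s,c,0],[0,0,1]]).T+[p[0],p[1],z]
def fit(models,masks,p0,z=0):
    # masks: {cam:mask}; cost=1-IoU; models list of convex pieces
    def cost(p):
        e=0
        for c,m in masks.items():
            h=np.max([hullmask(c,place(q,p,z)) for q in models],0); e+=1-np.minimum(h,m).sum()/np.maximum(h,m).sum()
        return e/len(masks)
    sim=np.array([p0]+[np.array(p0)+d for d in([.01,0,0],[0,.01,0],[0,0,.12])])
    r=minimize(cost,p0,method="Nelder-Mead",options=dict(initial_simplex=sim,xatol=1e-4,fatol=1e-5)); return r.x,r.fun
BOX=[blk(.14,.22,0,.078)]
LID=[blk(.14,.22,.010,.018),blk(.08,.014,.018,.048,0,.03),blk(.132,.012,0,.01,0,.09),blk(.132,.012,0,.01,0,-.09)]
E
python3 - <<'E'
from fit import *
im={}
for c in("top","side"):
    im[c]=vision.camera(c)
def mk(n):
    r={}
    for c in("top","side"):
        s=vision.silhouettes(n,c)
        if s: m=s[0]["mask"].astype(np.uint8); print(n,c,s[0]["confidence"],m.sum()); r[c]=m
    return r
def fill(m):
    cs,_=cv2.findContours(m,cv2.RETR_EXTERNAL,cv2.CHAIN_APPROX_NONE); o=m*0; cv2.drawContours(o,cs,-1,1,-1); return o
mb=mk("box"); mb={k:fill(v) for k,v in mb.items()}
ml=mk("lid"); ml={k:fill(v) for k,v in ml.items()}
ms=mk("stud_head")
for name,mod,ms_,p0 in(("box",BOX,mb,[.548,-.204,-1.3]),("box",BOX,mb,[.548,-.204,1.84]),("lid",LID,ml,[.526,.16,1.4])):
    print(name,fit(mod,ms_,p0)); 
    for c in ms_: print("  ",c,fit(mod,{c:ms_[c]},p0))
for c,m in ms.items():
    print(c,cv2.minAreaRect(np.argwhere(m)[:,::-1].astype(np.float32)))
t=im["top"]
cv2.imwrite("pics/b.png",np.hstack([cv2.resize(t[235:345,340:480],None,fx=4,fy=4,interpolation=cv2.INTER_CUBIC)]))
cv2.imwrite("pics/c.png",cv2.resize(t[245:345,190:315],None,fx=4,fy=4,interpolation=cv2.INTER_CUBIC))
cv2.imwrite("pics/d.png",cv2.resize(im["side"][270:375,270:400],None,fx=5,fy=5,interpolation=cv2.INTER_CUBIC))
E
```

```text
box top 0.74 6283
box side 0.85 6229
lid top 0.81 5370
lid side 0.97 2921
stud_head top 0.64 163
stud_head side 0.71 259
box (array([ 0.53995036, -0.19985776, -2.85954359]), np.float64(0.018246442079544067))
   top (array([ 0.53997231, -0.19986313,  0.28187612]), np.float64(0.015516579151153564))
   side (array([ 0.53928992, -0.20042485, -2.8542324 ]), np.float64(0.019891738891601562))
box (array([ 0.53983823, -0.19976928,  0.28225695]), np.float64(0.018015384674072266))
   top (array([ 0.54001149, -0.19970818,  3.42489767]), np.float64(0.015516579151153564))
   side (array([ 0.53895511, -0.20001641,  0.28691019]), np.float64(0.020084857940673828))
lid (array([0.52235387, 0.15359699, 2.97017907]), np.float64(0.03257936239242554))
   top (array([0.52187981, 0.15290316, 2.97129713]), np.float64(0.02537161111831665))
   side (array([0.52271504, 0.15514337, 2.97287799]), np.float64(0.035018980503082275))
top ((427.0588073730469, 285.26470947265625), (7.286167621612549, 24.15939712524414), 85.60128784179688)
side ((348.47509765625, 322.330322265625), (22.601804733276367, 14.933334350585938), 70.34617614746094)
```

```bash
ls pics
```

```text
a_side.png
a_top.png
b.png
c.png
d.png
```

View pics/b.png

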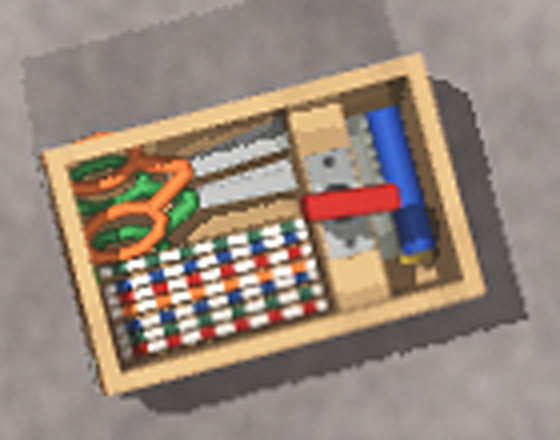

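View pics/c.png

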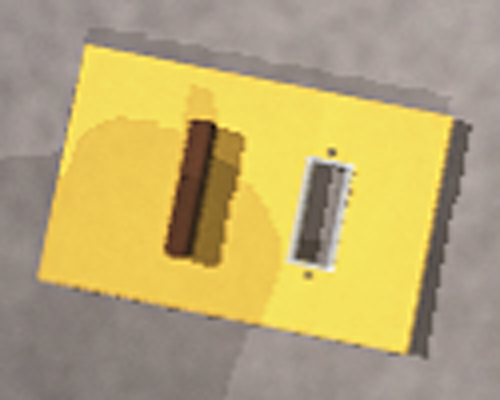

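View pics/d.png

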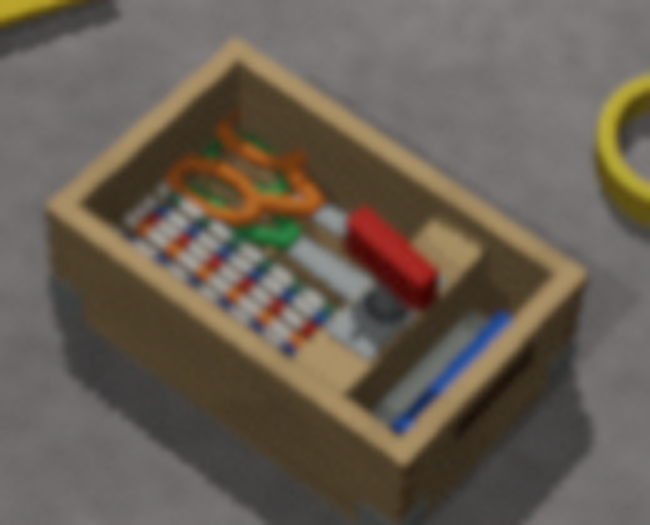

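```bash
python3 - <<'E'
from fit import *
HEAD=[blk(.052,.015,.089,.115)]
im={c:vision.camera(c) for c in("top","side")}
ml={}
for c in im:
    m=vision.silhouettes("lid",c)[0]["mask"].astype(np.uint8)
    cs,_=cv2.findContours(m,cv2.RETR_EXTERNAL,cv2.CHAIN_APPROX_NONE); o=m*0; cv2.drawContours(o,cs,-1,1,-1); ml[c]=o
print("lid",fit(LID,ml,[.522,.153,-.17]),fit(LID,{"top":ml["top"]},[.522,.153,-.17]))
# red mask
pr={c:proj(c,[[.552,-.244,.102]])[0] for c in im}
mr={}
for c in im:
    b=im[c].astype(int); m=((b[...,2]>130)&(b[...,1]<60)&(b[...,0]<70)) if c=="top" else ((b[...,2]>90)&(b[...,1]<.45*b[...,2])&(b[...,0]<.45*b[...,2]))
    n,l=cv2.connectedComponents(m.astype(np.uint8)); s=vision.silhouettes("stud_head",c)[0]["mask"]
    k=np.bincount(l[s&(l>0)]).argmax(); mr[c]=(l==k).astype(np.uint8); print(c,mr[c].sum(),s.sum())
for a in({"top":mr["top"]},{"side":mr["side"]},mr): print("stud",fit(HEAD,a,[.552,-.244,1.65]))
for n in("lid_slot","lid_handle","stud_head"):
    d=vision.pinpoint(n,"top"); z={"lid_slot":.018,"lid_handle":.033,"stud_head":.102}[n]
    if d: print(n,atz("top",d[0]["at"],z))
# slot from edges predicted
for c in im:
  v=im[c].copy()
  for mods,p,z in((BOX,[.5399,-.1998,.2825],0),(HEAD,[.5524,-.2434,1.65],0),(LID,[.5222,.1533,-.1715],0)):
    for q in mods[:2]:
        h=cv2.convexHull(np.round(proj(c,place(q,p,z))).astype(np.int32)); cv2.polylines(v,[h],True,(255,0,255),1)
  cv2.imwrite(f"pics/e_{c}.png",cv2.resize(v[200:400,190:490],None,fx=2.6,fy=2.6))
E
```

```text
lid (array([ 0.5219508 ,  0.15328825, -0.1677447 ]), np.float64(0.03229159116744995)) (array([ 0.52184192,  0.15327454, -0.177279  ]), np.float64(0.022971391677856445))
top 123 161
side 118 263
stud (array([ 0.55255417, -0.24435368,  1.7042877 ]), np.float64(0.3359401822090149))
stud (array([ 0.55493033, -0.23737929,  1.44739703]), np.float64(0.5035876035690308))
stud (array([ 0.55269551, -0.24340033,  1.71950902]), np.float64(0.43967339396476746))
lid_slot [0.51875884 0.10906141 0.018     ]
lid_handle [0.53326376 0.19442912 0.033     ]
stud_head [0.5276983  0.14000006 0.102     ]
```

View pics/e_top.png

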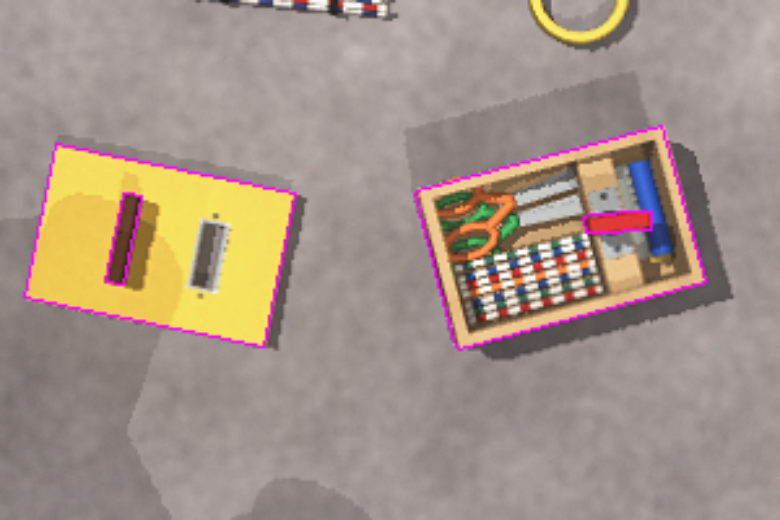

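Call:
arm_command(
  plan=[0.15,0.5225,-0.97,0,-0.297,0.15,0.5225,-0.97,0,-0.297,0.15,0.5225,-0.97,0,-0.297,0.15,0.5225,-0.97,0,-0.297,0.15,0.5225,-0.97,0,-0.297,0.15,0.5225,-0.97,0,-0.297,0.15,0.5225,-0.97,0,-0.297,0.15,0.5225,-0.97,0,-0.297,0.15,0.5225,-0.97,0,-0.297,0.15,0.5225,-0.97,0,-0.297,0.15,0.5225,-0.97,0,-0.297,0.15,0.5225,-0.97,0,-0.297],
)

```text
time_s: 2.65
ee_pos: [0.343, 0.146, 0.4046]
eef_rot: [3.142, -0.0, 2.274]
force: [-0.2, -0.1, -0.2]
grip_width: 0.039
```

Call:
arm_command(
  plan=[0.15,0.5225,-0.97,0,-0.297,0.15,0.5225,-0.97,0,-0.297,0.15,0.5225,-0.97,0,-0.297,0.15,0.5225,-0.97,0,-0.297,0.15,0.5225,-0.97,0,-0.297,0.15,0.5225,-0.97,0,-0.297,0.15,0.5225,-0.97,0,-0.297,0.15,0.5225,-0.97,0,-0.297,0.15,0.5225,-0.97,0,-0.297,0.15,0.5225,-0.97,0,-0.297,0.15,0.5225,-0.97,0,-0.297,0.15,0.5225,-0.97,0,-0.297],
)

```text
time_s: 3.85
ee_pos: [0.5526, -0.2408, 0.4048]
eef_rot: [-3.142, -0.0, 1.653]
force: [-0.3, -0.2, -0.1]
grip_width: 0.04
```

Call:
arm_command(
  plan=[0.15,0,0,-0.1,0,0.15,0,0,-0.2,0,0.15,0,0,-0.25,0,0.15,0,0,-0.282,0,0.15,0,0,-0.282,0,0.15,0,0,-0.282,0],
)

```text
time_s: 4.45
ee_pos: [0.5527, -0.2422, 0.2933]
eef_rot: [3.14, 0.001, 1.651]
force: [0.1, -0.4, 0.2]
grip_width: 0.0396
```

```bash
python3 - <<'E'
from h import *
o=sensors.get_obs(); print(o["ee_pos"],o["eef_rot"],o["force"])
for c in("top","side"):
    v=vision.camera(c); u=proj(c,[[.552,-.243,.102]])[0].astype(int); cv2.imwrite(f"pics/f_{c}.png",cv2.resize(v[u[1]-60:u[1]+60,u[0]-80:u[0]+80],None,fx=4,fy=4))
E
```

```text
[ 0.55265891 -0.24219383  0.29327541] [3.14008894e+00 9.46479294e-04 1.65149932e+00] [ 0.09910607 -0.42043135  0.20920948]
```

View pics/f_side.png

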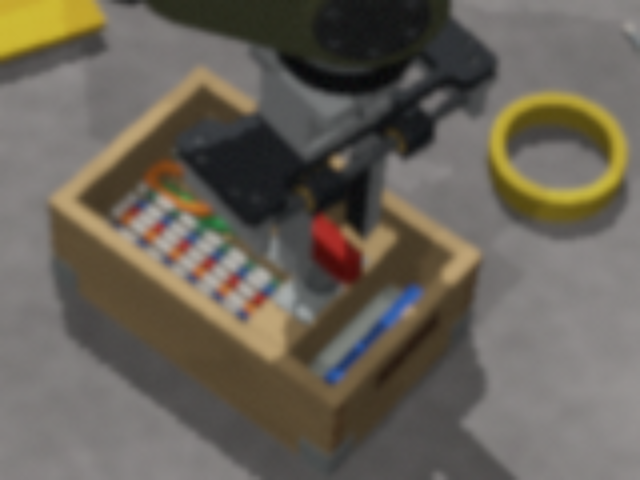

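The side view shows the fingers straddling the red head (about pixel 335,248 in the crop). I'll close gently.

Call:
arm_command(
  plan=[0.5,0,0,0,0,0.6,0,0,0,0,0.7,0,0,0,0,0.8,0,0,0,0,1,0,0,0,0,1,0,0,0,0,1,0,0,0,0],
  newtons=20,
)

```text
time_s: 5.25
ee_pos: [0.5517, -0.2428, 0.2921]
eef_rot: [-3.139, -0.001, 1.651]
force: [-11.8, 1.3, 8.1]
grip_width: 0.0151
```

Call:
arm_command(
  plan=[1,-0.0025,0,0,0,1,-0.0025,0,0,-0.05,1,-0.0025,0,0,-0.1,1,-0.0025,0,0,-0.15,1,-0.0025,0,0,-0.2,1,-0.0025,0,0,-0.2],
)

```text
time_s: 5.85
ee_pos: [0.5513, -0.2427, 0.2921]
eef_rot: [-3.141, -0.0, 1.23]
force: [-4.0, 2.0, 5.7]
grip_width: 0.0151
```

Call:
arm_command(
  plan=[1,-0.001,0,0,-0.05,1,-0.001,0,0,-0.1,1,-0.001,0,0,-0.15,1,-0.001,0,0,-0.2,1,-0.001,0,0,-0.25,1,-0.001,0,0,-0.3,1,-0.001,0,0,-0.35,1,-0.001,0,0,-0.4,1,-0.001,0,0,-0.453,1,-0.001,0,0,-0.453,1,-0.001,0,0,-0.453,1,-0.001,0,0,-0.453],
)

```text
time_s: 7.05
ee_pos: [0.5511, -0.2428, 0.2921]
eef_rot: [3.141, -0.001, 0.287]
force: [3.3, -1.5, 1.6]
grip_width: 0.0148
```

Call:
arm_command(
  plan=[0.4,0,0,0,0,0.3,0,0,0,0,0.15,0,0,0,0,0.15,0,0,0,0,0.15,0,0,0.1,0,0.15,0,0,0.2,0,0.15,0,0,0.28,0,0.15,-0.05,0.5,0.28,-0.1,0.15,-0.1,0.95,0.28,-0.316,0.15,-0.06,1,0.28,-0.217,0.15,-0.06,1,0.28,-0.217,0.15,-0.06,1,0.28,-0.217,0.15,-0.06,1,0.28,-0.217,0.15,-0.06,1,0.28,-0.217,0.15,-0.06,1,0.28,-0.217,0.15,-0.06,1,0.28,-0.217,0.15,-0.06,1,0.28,-0.217,0.15,-0.06,1,0.28,-0.217],
)

```text
time_s: 8.85
ee_pos: [0.5271, 0.1564, 0.4037]
eef_rot: [3.141, 0.0, -0.172]
force: [0.7, -1.1, 0.5]
grip_width: 0.0403
```

```bash
cat > stud.py <<'E'
from fit import *
from scipy.optimize import minimize_scalar
HEAD=[blk(.052,.015,.089,.115)]
def studang(c,v,p,box):
    # soft red-ness image vs head hull
    b=v.astype(float); red=b[...,2]-np.maximum(b[...,0],b[...,1]); u=proj(c,[[p[0],p[1],.102]])[0].astype(int)
    w=np.zeros(red.shape); w[u[1]-20:u[1]+20,u[0]-20:u[0]+20]=1; red=np.clip(red/np.percentile(red[w>0],98),0,1)*w
    # restrict to component at centre
    n,l=cv2.connectedComponents((red>.35).astype(np.uint8)); k=np.bincount(l[(w>0)&(l>0)]).argmax(); m=np.where(cv2.dilate((l==k).astype(np.uint8),np.ones((3,3)))>0,red,0)
    m=np.clip(m*1.1,0,1)
    r=fit(HEAD,{c:m},[p[0],p[1],box]); return r
E
python3 - <<'E'
from stud import *
o=sensors.get_obs(); print(o["time_s"],o["ee_pos"],o["eef_rot"],o["force"],o["qpos"])
for c in("top","side"):
    v=vision.camera(c); u=proj(c,[[.551,-.243,.102]])[0].astype(int); cv2.imwrite(f"pics/g_{c}.png",cv2.resize(v[u[1]-60:u[1]+60,u[0]-80:u[0]+80],None,fx=4,fy=4,interpolation=cv2.INTER_CUBIC))
    for a in(.2,.4): print(c,studang(c,v,[.5513,-.243],a))
    s=vision.silhouettes("stud_head",c)
    if s: print(s[0]["confidence"],fit(HEAD,{c:s[0]["mask"].astype(np.float32)},[.5513,-.243,.28]))
E
```

```text
8.85 [0.52709377 0.15639337 0.40374371] [ 3.14129750e+00  2.19378952e-04 -1.71836948e-01] [ 0.6726964  -1.09617368  0.51752411] [ 2.21840991e-01  3.00251735e-01  1.52267465e+00 -1.94560858e-04
  1.31898209e+00  1.96452274e+00]
top (array([ 0.55178177, -0.24319531,  0.28828125]), np.float64(0.20700811559105037))
top (array([ 0.55277728, -0.24360073,  0.31618105]), np.float64(0.2084356744443644))
0.64 (array([ 0.55120781, -0.24302145,  0.27454414]), np.float64(0.1977054476737976))
side (array([ 0.55477882, -0.24016306,  0.36181777]), np.float64(0.3252378143396122))
side (array([ 0.55487479, -0.2400579 ,  0.36703035]), np.float64(0.3252378143396122))
0.59 (array([ 0.55028489, -0.24502678,  0.3749509 ]), np.float64(0.17372095584869385))
```

View pics/g_top.png

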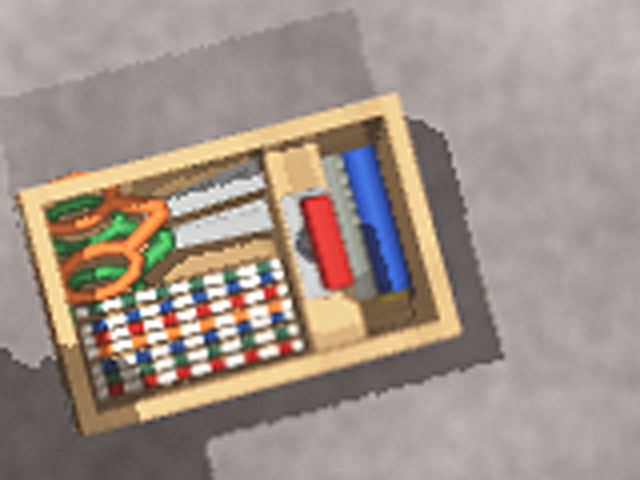

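Call:
arm_command(
  plan=[0.15,0,0.066,0,0,0.15,0,0.066,-0.1,0,0.15,0,0.066,-0.2,0,0.15,0,0.066,-0.3,0,0.15,0,0.066,-0.38,0,0.15,0,0.066,-0.42,0,0.15,0,0.066,-0.4525,0,0.15,0,0.066,-0.4525,0,0.15,0,0.066,-0.4525,0],
)

```text
time_s: 9.95
ee_pos: [0.5273, 0.1835, 0.2236]
eef_rot: [-3.141, -0.001, -0.172]
force: [0.4, -0.7, 0.1]
grip_width: 0.0402
```

```bash
python3 - <<'E'
from h import *
for c in("top","side"):
    v=vision.camera(c); u=proj(c,[[.527,.183,.03]])[0].astype(int); cv2.imwrite(f"pics/i_{c}.png",cv2.resize(v[u[1]-60:u[1]+60,u[0]-80:u[0]+80],None,fx=4,fy=4,interpolation=cv2.INTER_CUBIC))
E
```

```text
(no output)
```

View pics/i_side.png

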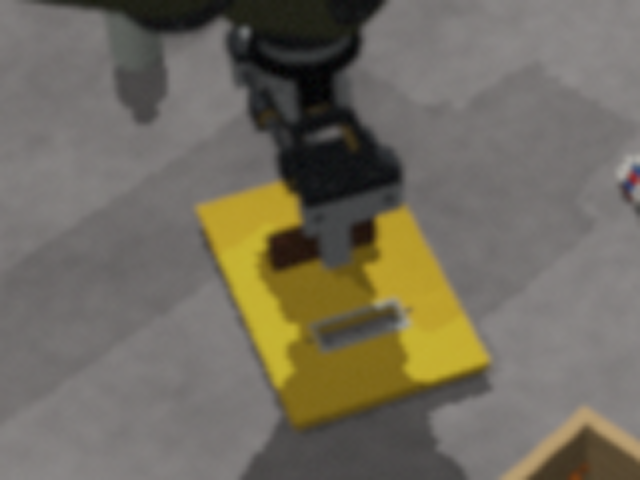

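Call:
arm_command(
  plan=[0.5,0,0,0,0,0.8,0,0,0,0,1,0,0,0,0,1,0,0,0,0,1,0,0,0,0,1,0,0,0.03,0,1,0,0,0.1,0,1,0,0,0.2,0,1,0,0,0.3,0,1,0,0,0.375,0,1,0,0,0.375,0,1,0,0,0.375,0],
  newtons=50,
)

```text
time_s: 11.25
ee_pos: [0.5267, 0.1837, 0.3729]
eef_rot: [-3.141, -0.0, -0.171]
force: [0.4, 0.7, -3.3]
grip_width: 0.0135
```

Call:
arm_command(
  plan=[1,0,-0.04,0,0,1,0,-0.1,0,0.02,1,0,-0.17,0,0.04,1,0,-0.25,0,0.06,1,0,-0.33,0,0.08,1,0,-0.41,0,0.1,1,0,-0.49,0,0.12,1,0.005,-0.57,0,0.14,1,0.005,-0.65,0,0.16,1,0.005,-0.72,0,0.18,1,0.009,-0.78,0,0.2,1,0.009,-0.83,0,0.21,1,0.009,-0.865,0,0.217,1,0.009,-0.886,0,0.217,1,0.009,-0.886,0,0.217,1,0.009,-0.886,0,0.217,1,0.009,-0.886,0,0.217,1,0.009,-0.886,0,0.217],
)

```text
time_s: 13.05
ee_pos: [0.5306, -0.1701, 0.3728]
eef_rot: [-3.141, 0.0, 0.284]
force: [-0.3, -1.0, -1.8]
grip_width: 0.0136
```

```bash
python3 - <<'E'
from fit import *
o=sensors.get_obs(); T=o["ee_pos"]; y=o["eef_rot"][2]; print(T,o["eef_rot"],o["force"])
lp=[T[0]+.03*np.sin(y),T[1]-.03*np.cos(y),y]; z=T[2]-.2236
print(lp,z)
for c in("top","side"):
    v=vision.camera(c)
    cv2.imwrite(f"pics/j0_{c}.png",v)
    for q in (LID[0],LID[1],blk(.058,.02,.018,.018,0,-.045)):
        h=cv2.convexHull(np.round(proj(c,place(q,lp,z))*16).astype(np.int32)); cv2.polylines(v,[h],True,(255,0,255),1,shift=4)
    h=cv2.convexHull(np.round(proj(c,place(blk(.052,.015,.089,.115),[.5511,-.2428,.284]))*16).astype(np.int32)); cv2.polylines(v,[h],True,(255,255,0),1,shift=4)
    u=proj(c,[[.54,-.2,.15]])[0].astype(int); cv2.imwrite(f"pics/j_{c}.png",cv2.resize(v[u[1]-70:u[1]+70,u[0]-90:u[0]+90],None,fx=4,fy=4,interpolation=cv2.INTER_CUBIC))
E
```

```text
[ 0.53060398 -0.17010749  0.37282758] [-3.14149035e+00  6.08954653e-05  2.83785581e-01] [-0.27353495 -0.99946064 -1.79691811]
[np.float64(0.5390037339385115), np.float64(-0.1989075627730632), np.float64(0.2837855808329759)] 0.14922757813366908
```

View pics/j_top.png

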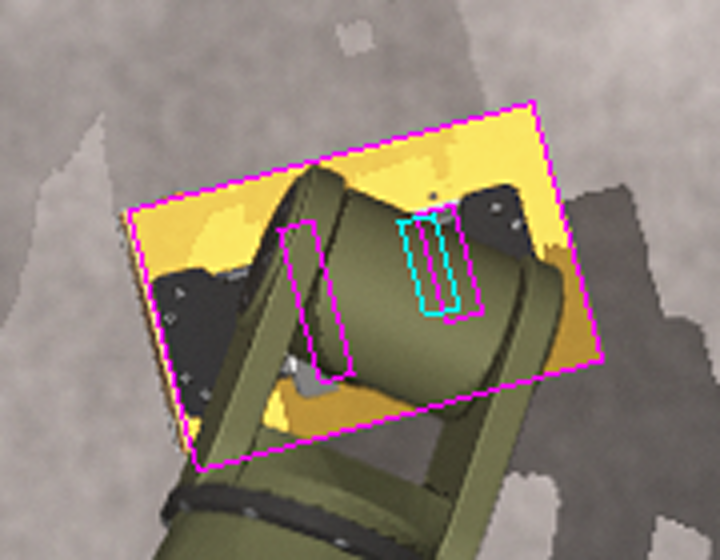

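View pics/j_side.png

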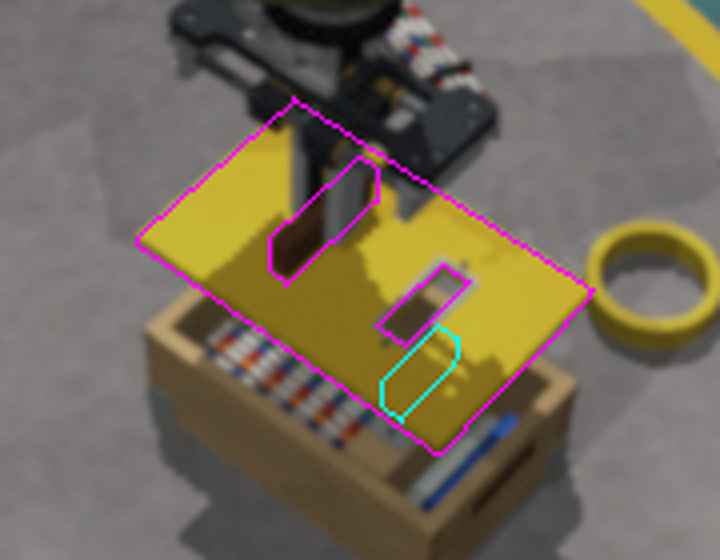

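Call:
arm_command(
  plan=[1,-0.00125,-0.00175,-0.02,0,1,-0.00125,-0.00175,-0.05,0,1,-0.00125,-0.00175,-0.08,0,1,-0.00125,-0.00175,-0.1,0,1,-0.00125,-0.00175,-0.115,0,1,-0.00125,-0.00175,-0.13,0,1,-0.00125,-0.00175,-0.145,0,1,-0.00125,-0.00175,-0.16,0,1,-0.00125,-0.00175,-0.16,0,1,-0.00125,-0.00175,-0.16,0],
)

```text
time_s: 14.15
ee_pos: [0.5301, -0.1714, 0.3089]
eef_rot: [3.142, -0.0, 0.283]
force: [-0.3, 0.2, -2.3]
grip_width: 0.0133
```

```bash
python3 - <<'E'
from fit import *
c="side"
v=vision.camera(c); u=proj(c,[[.54,-.2,.1]])[0].astype(int); cv2.imwrite(f"pics/k_{c}.png",cv2.resize(v[u[1]-60:u[1]+60,u[0]-80:u[0]+80],None,fx=5,fy=5,interpolation=cv2.INTER_CUBIC))
E
```

```text
(no output)
```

View pics/k_side.png

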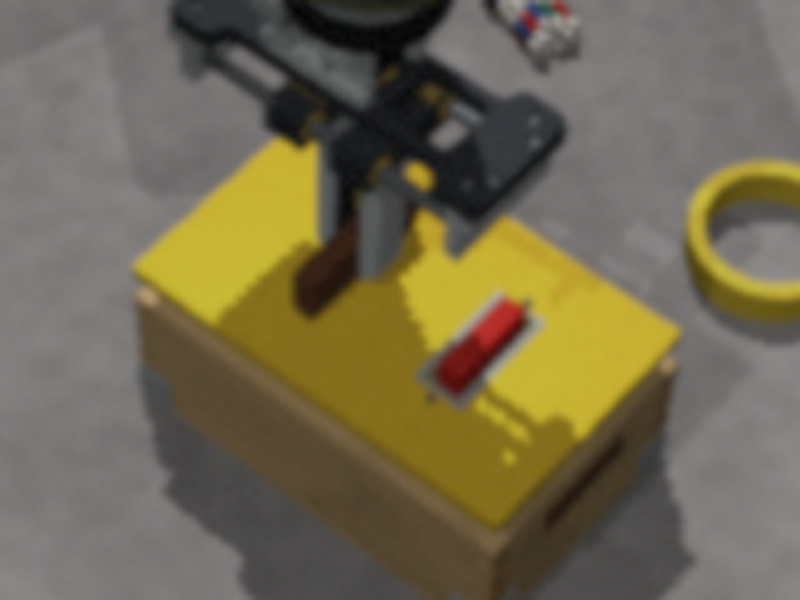

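The red head stands up through the slot (crop around 480,345) with no contact force. I'll lower further, in steps.

Call:
arm_command(
  plan=[1,0,0,-0.01,0,1,0,0,-0.02,0,1,0,0,-0.027,0,1,0,0,-0.033,0,1,0,0,-0.038,0,1,0,0,-0.042,0,1,0,0,-0.042,0,1,0,0,-0.042,0],
)

```text
time_s: 15.0
ee_pos: [0.5301, -0.1714, 0.2921]
eef_rot: [3.142, -0.0, 0.283]
force: [-0.3, 0.2, -1.9]
grip_width: 0.0137
```

Call:
arm_command(
  plan=[1,0,0,-0.002,0,1,0,0,-0.003,0,1,0,0,-0.004,0,1,0,0,-0.004,0,1,0,0,-0.004,0],
)

```text
time_s: 15.5
ee_pos: [0.5301, -0.1713, 0.291]
eef_rot: [3.141, -0.0, 0.283]
force: [-3.6, 1.2, 4.7]
grip_width: 0.0136
```

Call:
arm_command(
  plan=[0.5,0,0,0,0,0.3,0,0,0,0,0.2,0,0,0,0,0.2,0,0,0,0,0.2,0,0,0.05,0,0.2,0,0,0.15,0,0.2,0,0,0.25,0,0.2,0,0.2,0.3,0,0.2,0,0.4,0.3,0,0.2,0,0.6,0.3,0,0.2,0,0.7,0.3,0,0.2,0,0.7,0.3,0,0.2,0,0.7,0.3,0,0.2,0,0.7,0.3,0],
)

```text
time_s: 16.9
ee_pos: [0.5297, 0.1119, 0.4105]
eef_rot: [-3.141, -0.0, 0.287]
force: [0.1, -1.0, 0.4]
grip_width: 0.0378
```

```bash
python3 - <<'E'
from stud import *
o=sensors.get_obs(); print(o["ee_pos"],o["eef_rot"],o["force"])
for c in("top","side"):
    v=vision.camera(c); w=v.copy()
    for q,p,z in((LID[0],[.5385,-.1996,.2835],.068),(LID[1],[.5385,-.1996,.2835],.068),(HEAD[0],[.5511,-.2428,.284],0)):
        h=cv2.convexHull(np.round(proj(c,place(q,p,z))*16).astype(np.int32)); cv2.polylines(w,[h],True,(255,0,255),1,shift=4)
    u=proj(c,[[.54,-.2,.1]])[0].astype(int); f=lambda x:cv2.resize(x[u[1]-50:u[1]+50,u[0]-65:u[0]+65],None,fx=6,fy=3 and 6,interpolation=cv2.INTER_CUBIC)
    cv2.imwrite(f"pics/l_{c}.png",f(v)); cv2.imwrite(f"pics/m_{c}.png",f(w))
    print(c,studang(c,v,[.5511,-.2428],.284))
E
```

```text
[0.52970472 0.11190006 0.41045805] [-3.14117969e+00 -2.47492235e-04  2.87103612e-01] [ 0.07401479 -1.0452104   0.41745568]
top (array([ 0.55297633, -0.2441691 ,  0.29397613]), np.float64(0.19614488688921794))
side (array([ 0.55342387, -0.24090341,  0.36371071]), np.float64(0.3443164165249075))
```

View pics/m_top.png

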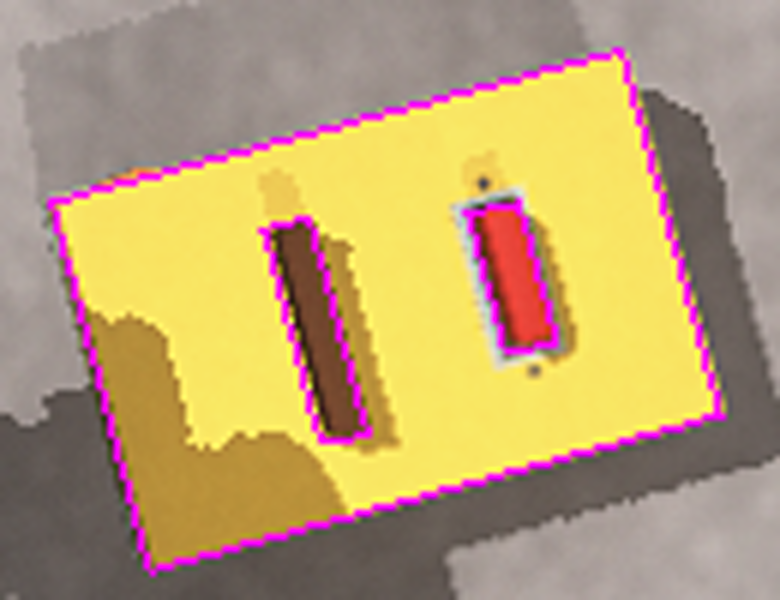

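View pics/l_side.png

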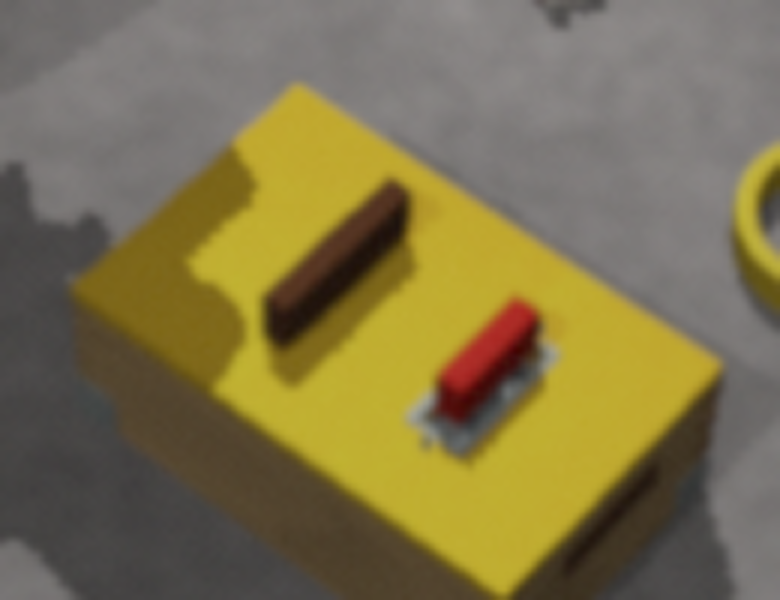

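Call:
arm_command(
  plan=[0.2,0.01,-0.1,0,0,0.2,0.02,-0.2,0,0,0.2,0.03,-0.32,0,0,0.2,0.04,-0.44,0,0,0.2,0.05,-0.56,0,0,0.2,0.0525,-0.68,0,0,0.2,0.0525,-0.78,0,0,0.2,0.0525,-0.84,0,0,0.2,0.0525,-0.879,0,0,0.2,0.0525,-0.879,0,0,0.2,0.0525,-0.879,0,0,0.2,0.0525,-0.879,-0.1,0,0.2,0.0525,-0.879,-0.15,0,0.2,0.0525,-0.879,-0.15,0],
)

```text
time_s: 18.4
ee_pos: [0.551, -0.2415, 0.3479]
eef_rot: [-3.138, 0.003, 0.285]
force: [0.3, -0.8, 1.2]
grip_width: 0.0372
```

Call:
arm_command(
  plan=[0.2,0,-0.002,-0.06,0,0.2,0,-0.002,-0.11,0,0.2,0,-0.002,-0.14,0,0.2,0,-0.002,-0.14,0,0.2,0,-0.002,-0.14,0,0.2,0,-0.002,-0.14,0],
)

```text
time_s: 19.0
ee_pos: [0.5513, -0.2437, 0.2959]
eef_rot: [3.14, -0.001, 0.283]
force: [0.1, 0.2, -0.2]
grip_width: 0.0376
```

Call:
arm_command(
  plan=[0.2,0,0.002,-0.006,0,0.5,0,0.002,-0.006,0,0.6,0,0.002,-0.006,0,0.7,0,0.002,-0.006,0,0.8,0,0.002,-0.006,0,1,0,0.002,-0.006,0,1,0,0.002,-0.006,0,1,0,0.002,-0.006,0],
  newtons=20,
)

```text
time_s: 19.8
ee_pos: [0.5511, -0.243, 0.2921]
eef_rot: [3.141, -0.0, 0.283]
force: [-0.1, -0.3, 1.1]
grip_width: 0.015
```

Clean grip on the head; next a 90° turn (0.75) in two calls.

Call:
arm_command(
  plan=[1,0,0,0,0.04,1,0,0,0,0.09,1,0,0,0,0.14,1,0,0,0,0.19,1,0,0,0,0.24,1,0,0,0,0.29,1,0,0,0,0.34,1,0,0,0,0.375,1,0,0,0,0.375],
)

```text
time_s: 20.7
ee_pos: [0.5511, -0.243, 0.2921]
eef_rot: [-3.142, -0.0, 1.07]
force: [-0.6, 0.5, 2.4]
grip_width: 0.0155
```

Call:
arm_command(
  plan=[1,0,0,0,0.04,1,0,0,0,0.09,1,0,0,0,0.14,1,0,0,0,0.19,1,0,0,0,0.24,1,0,0,0,0.29,1,0,0,0,0.34,1,0,0,0,0.375,1,0,0,0,0.375,1,0,0,0,0.375,1,0,0,0,0.375],
)

```text
time_s: 21.8
ee_pos: [0.551, -0.243, 0.2921]
eef_rot: [-3.141, -0.0, 1.851]
force: [-3.8, 0.8, 4.2]
grip_width: 0.015
```

Call:
arm_command(
  plan=[0.5,0,0,0,0,0.3,0,0,0,0,0.2,0,0,0,0,0.2,0,0,0,0,0.2,0,0,0.05,0,0.2,0,0,0.15,0,0.2,0,0,0.25,0,0.2,0,0.15,0.3,0,0.2,0,0.3,0.3,0,0.2,0,0.45,0.3,0,0.2,0,0.6,0.3,0,0.2,0,0.75,0.3,0,0.2,0,0.85,0.3,0,0.2,0,0.85,0.3,0,0.2,0,0.85,0.3,0],
)

```text
time_s: 23.3
ee_pos: [0.5506, 0.1012, 0.4121]
eef_rot: [3.141, -0.001, 1.858]
force: [0.8, -0.8, 0.2]
grip_width: 0.0376
```

```bash
python3 - <<'E'
from stud import *
o=sensors.get_obs(); print(o["ee_pos"],o["eef_rot"],o["force"],o["time_s"])
for c in("top","side"):
    v=vision.camera(c); w=v.copy(); cv2.imwrite(f"pics/n0_{c}.png",v)
    for q,p,z in((LID[0],[.5385,-.1996,.2835],.068),(LID[1],[.5385,-.1996,.2835],.068),(HEAD[0],[.5511,-.2428,1.853],0)):
        h=cv2.convexHull(np.round(proj(c,place(q,p,z))*16).astype(np.int32)); cv2.polylines(w,[h],True,(255,0,255),1,shift=4)
    u=proj(c,[[.54,-.2,.1]])[0].astype(int); f=lambda x:cv2.resize(x[u[1]-50:u[1]+50,u[0]-32:u[0]+33] if 0 else x[u[1]-50:u[1]+50,u[0]-65:u[0]+65],None,fx=6,fy=6,interpolation=cv2.INTER_CUBIC)
    cv2.imwrite(f"pics/n_{c}.png",f(w if c=="top" else v))
    print(c,studang(c,v,[.5511,-.2428],1.85))
E
```

```text
[0.5506074  0.10118868 0.4120646 ] [ 3.14121175e+00 -6.06031561e-04  1.85833865e+00] [ 0.82462777 -0.76928367  0.21378015] 23.3
top (array([ 0.55252358, -0.24335173,  1.84417479]), np.float64(0.14237334642436006))
side (array([ 0.5528314 , -0.24203511,  1.82563957]), np.float64(0.34221218083183724))
```

View pics/n_top.png

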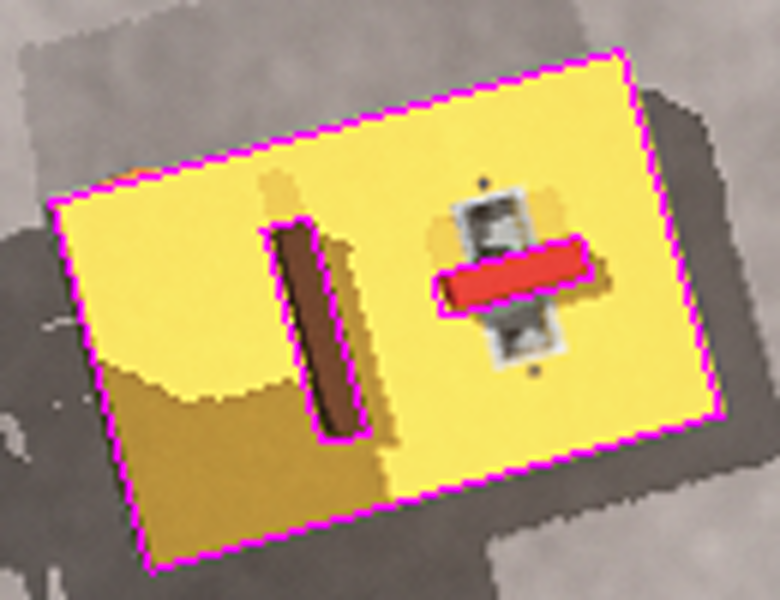

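View pics/n_side.png

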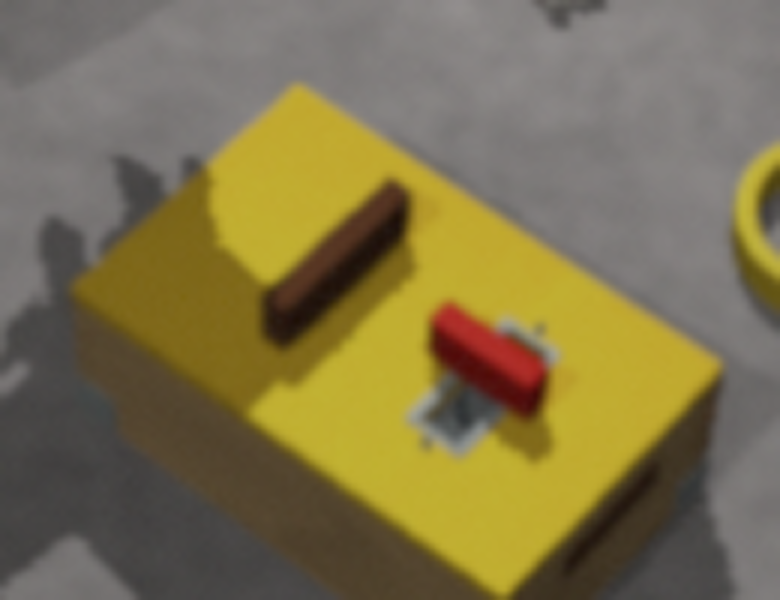

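View pics/n0_top.png

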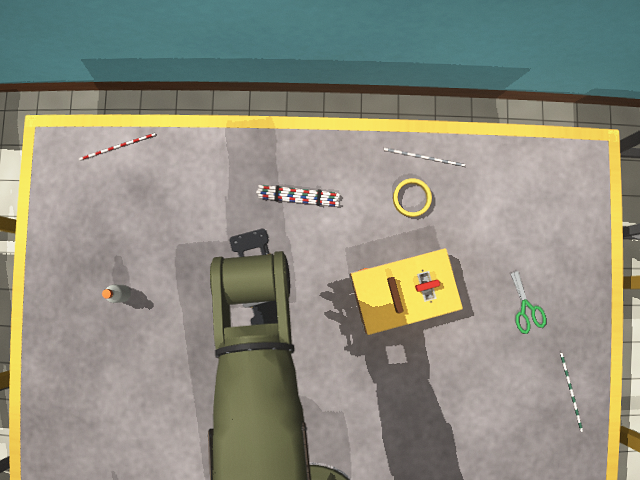

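The lid lies flush on the box. The red head is across the slot (full top picture about 428,285), and the tape, glue, straws and scissors are where they were. The arm is clear, so I'm handing in.

```bash
python3 -c "
from station import job; print(job.hand_in())"
```

```text
the job is handed in; nothing more can be done
None
```

The box is shut and locked, and I handed the job in at about 23 s of the 72 s allowed.

- **Stud to the slot line:** I gripped the red stud and turned it by about -1.37 rad, from about 1.37 to 0. Its head then lay along the box's x.
- **Lid home:** I lifted the lid by its handle and lowered it over the stud. It touched at the expected home height, with about 5 N upward.
- **Lock:** I turned the stud by +1.57 rad and backed the arm well clear.

**Last checks:**
- The lid outline and handle fall on the predicted home pose in the top view, and the lid looks flush in the side view.
- The head lies across the slot. The top-camera fit puts it at 1.84 rad in the world frame, against 1.85 expected, so the stud is at about 1.56.
- Tape, glue, straws and scissors show at their original pixels in the top view.

**Disagreements:**
- The side-camera angle fits of the head fitted poorly. They read 0.36–0.37 where the gripper and top view showed 0.27–0.29, and 1.83 at the end, so I relied on the top view and the gripper pose.
- One network report of the handle was about 12 mm off the fitted outline. I ignored it because the overlay matched.

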